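# Shut the trolley cabinet and shoot its safety bolt

### The arm

A 7-joint arm with a two-finger parallel gripper is mounted at the origin on the work surface. World frame = base frame: x ahead of the robot, y to its left, z up, the work surface at z = 0. Lengths are in mm, angles in rad, forces in N, time in s.
With the tool pointing down it reaches from about 425 to 875 mm from the base axis. Payload 8.4 kg.
Tool frame: the origin (TCP) lies between the finger pads; the fingertips stand 22 mm ahead of it and the grasp point (between the pads) lies 3 mm ahead of it; x points along the fingers, y is the direction in which the jaws open and shut, and the axes are right-handed (so a half turn about x gives the same grasp; the last joint's range is limited). The gripper opens to 87 mm and grips with 3 to 60 N. Pads are 19 mm wide; open, the fingers measure 117 mm over their backs; the gripper's body (75 mm by 190 mm) begins 51 mm behind the grasp point.
Start: joints at [-1.276, 0.333, 0.04, 1.465, -0.013, 1.343, -0.059], TCP at [249.404, 600.218, 244.546] pointing down, gripper open.
Joint ranges: [-2.58, 2.58], [-0.38, 2.09], [-1.3, 1.39], [0.25, 2.4], [-1.5, 4.64], [0.08, 2.09], [-2.65, 2.65]. Speed limits (rad/s): [2.22, 2.22, 2.79, 2.79, 3.14, 3.14, 3.14].

### API

Orientations are given as a rotation vector (axis times angle).
In Python, from workcell import get_state, read_camera, camera_params, close_job, look_for, silhouettes, tip_of gives the robot as it stands. The module is installed in compiled form; this text tells all that it offers.
- The arm moves only by the tool step_arm, never from a script. Its argument "deltas" is a list that holds one entry, the list of rows, each a list of 7 numbers: the turn, a rotation vector about the tool's x, y, z in rad, then the shift along the tool's x, y, z in mm, then the gripper command: -1 is fully open, 1 is shut, values between are in proportion. A call has 1 to 8 rows; each row is the pose to reach, as a shift and turn from the pose commanded when the call began, along the tool's axes at that moment; what a row does not reach only later rows make up. A row lasts 1/10 s, in which the tool goes at most 50 mm and 8.59 degrees, less where a joint would pass 70% of its speed; a pose out of reach is approached as far as the arm can. A call with a gripper value outside its range is refused whole. The fingers move at their own pace and stop on an object; "squeeze" is the grip in N (left out, the last holds). Time passes only in rows, so rows that repeat a pose let the fingers close. It gives the time, the measured TCP pose, the force and the opening at its end, in the units of the state.
- get_state(): the state, without advancing time (a new reading comes with each control period).
- read_camera(name): name is "scene" or "side" or "wrist"; returns (picture, depth): 400x640x3 uint8, red, green, blue; 400x640 float32, mm along the optical axis (not along the pixel's ray), 0 where there is no reading.
- camera_params(name): a dict with "intrinsics" (3x3 intrinsics, pixels), "k1" (the pictures are not rectified: a ray, as slopes to the right and down, at radius r is drawn at 1 + k1 r^2 times it, then the intrinsics apply), "pose" (4x4, takes a point from camera to world coordinates). Camera axes: x right, y down, z forward; pixel columns grow to the right and rows downward; lengths in mm; the calibration is good to about 2 mm. A picture is of the moment at which its call begins: read the wrist's pose just before it. camera_params takes no time and is no camera call; for the wrist camera it gives the pose at the moment of the call.
- close_job(): hands the job in, once; it reports no verdict.
Trained networks look in the newest picture that a camera, given by its name, has taken for a name from the list of things; names that differ only in an ending like _2 or _b are one class to them, and where a whole thing is asked for, a point or a joint stands for the part that bears it (a point fixed in the world has none). Each returns a list of dicts, best first, with "conf" (0 to 1); they miss things now and then, are a little off and sometimes report something else, mostly with a low value. They report only what shows in the picture. A call takes as long as a camera call.
- look_for(camera, name): "point" ([x, y, z] in mm, in world coordinates, good to about 4 mm: the middle of the surface that is visible of it).
- silhouettes(camera, name): "region" (400x640 bool, what is visible of it).
- tip_of(camera, name): "point" ([x, y, z] in mm, in world coordinates, good to about 4 mm: a listed point, or the origin of a listed thing).
The state is a dict: "time_s": time; "joints": joint angles; "qvel": joint speeds; "joint_efforts": joint torques, N m; "position": TCP position; "tool_rot": TCP orientation; "force": force on the tool from outside, world axes, zero at the start; "moment": the same for the moment, N m; "width": opening from 0.0 (shut) to 1.0 (fully open).
Only numpy, scipy, OpenCV 4.12 (cv2) and the standard library are available. Lean on these libraries where they do the work, as an engineer would, in place of code of your own. Each camera call takes 0.05 s, during which the arm holds its last target. There are 200 camera calls.

### The job

Make the trolley's short cabinet ready for wheeling: first push its door shut, then bolt it - hold the bolt's spring safety catch down with one fingertip while the other fingertip slides the bolt by its knob fully home through the keeper on the door, and let go so that the catch springs up behind it. All of it is pushed and pressed with the fingers: pick nothing up, and leave the jar, tumblers, opener, coasters, bowl and shaker where they stand.

Things in the scene. Friction and masses are not known exactly. Their poses are not given: they have to be found in the camera images.
- cabinet: short oak cabinet, 220 deep (its x) x 250 wide (its y) x 170 high, fixed. Origin: centre of underside. x points from its door side (towards the robot) to the back, z up. Shut door's front face: x=-125. On its flat top, along the line x=-80, the bolt assembly shoots towards -y; from +y to -y: press pad, knob, guide strap (18 high, y=-62), keeper on the door (staple 24 high, y=-100)
- door (a joint): door angle, rad: 0 = shut against the cabinet; grows as the free edge (at cabinet -y) swings out to the robot; starts ajar, 0.15 to 0.38. Vertical hinge at cabinet x=-117.5, y=+123; door 246 wide, 15 thick. Moves with under 1 N at the free edge and stays where left (the small magnet is too weak to feel: push until it stops). Carries the bolt's keeper on its top edge
- door_push (a point): point on the door's flat outer face, 25 in from the free edge, 22 below the top edge (148 above the trolley); moves with the door. Its x axis points square into the door, y along the door to the hinge, z up. A small brass knob stands 20 out of the face 63 mm lower
- bolt (a joint): how far the bolt is slid, m: 0 = drawn back (start), 0.026 = fully home in the keeper, at its stop. Slides with about 2 to 4 N. With the catch up it moves at most 1.5 mm from 0, nor can it come back from home; once 3 mm out it keeps the catch's tooth down under it until, at home, the tooth can rise behind its tail
- knob_top (a point): centre of the flat top of the bolt's knob, an upright steel cylinder, diameter 14, from the bar (13.5 above the cabinet top) to 38.5 above the cabinet top; at cabinet x=-80, y=-8 at the start; moves with the bolt. Its x axis is the way the bolt shoots home (cabinet -y), y to the back, z up. Between knob and press pad is a gap of 51 at the start with only low parts (bar, housing) 14 high or less
- catch (a joint): how far the spring safety catch is pressed down, m: 0 = up, 0.008 = its stop. From 0.0045 on, its tooth is clear of the bolt. The spring pushes up with about 1.7 N at 0 and 6 N at the stop
- pad_top (a point): centre of the flat top of the catch's press pad, a steel block 36 long (along the bolt) x 22 across, top 26 above the cabinet top when up; at cabinet x=-80, y=+68, 76 behind the knob's centre at the start. Moves straight down with the catch. Axes as for knob_top. The housing round it is 44 x 34 and 14 high
- jar_mid (a point): bystander: screw-top glass jar of bamboo picks, 80 diameter, 125 high; the point is its centre
- tumbler_a_mid (a point): bystander: ribbed blue tumbler, 76 diameter at the rim, 105 high; the point is its centre
- tumbler_b_mid (a point): bystander: a second such tumbler; the point is its centre
- opener_mid (a point): bystander: steel bottle opener with oak grip scales, 162 long, 6 thick, lying on the cabinet top behind the bolt; the point is near its middle
- coasters: bystander: pile of four round cork coasters, 93 across, 20 high, on the cabinet top behind the bolt; origin at the centre of its underside
- lime_bowl: bystander: white bowl of limes, 124 across, 71 high, on the trolley; origin at the centre of its underside
- shaker: bystander: steel cocktail shaker, 88 across, 178 high, on the trolley; origin at the centre of its underside

How it is judged:
By the outcome, as a careful person would: the job done as asked, in the order asked, and still so for the second after the job is handed in, with the robot touching nothing.
It also fails if it takes over 45 s, if anything falls off the work surface, if the arm or the gripper's body presses on something with over 40 N, if the wrist force passes 120 N, or if a joint passes its speed limit or range.

## Working session

There is one attempt and no reset: what is moved stays moved. The work goes in short steps, Python scripts to look and compute and a tool call to move; the robot and the scene stay as the last step left them, time stands still between calls to the robot, and variables do not carry over. Pictures are saved under pics/ and viewed, about 8 in all and at most 12, crops included, and the job is handed in when it is done.

Besides the shell and the picture viewer there is one more tool, called by a JSON object that holds its "name" and its "arguments", one argument or row to a line. step_arm: Moves the arm, as the interface text tells. Its arguments: {"type":"object","properties":{"deltas":{"type":"array","items":{"type":"array","items":{"type":"array","items":{"type":"number"}}}},"squeeze":{"type":"number"}},"required":["deltas"]}

```bash
mkdir -p pics; cat > h.py <<'E'
import numpy as np, cv2
from workcell import *
from scipy.spatial.transform import Rotation as R
def save(cam,fn):
    p,d=read_camera(cam); cv2.imwrite('pics/'+fn,p[:,:,::-1]); return p,d
def world(cam,d,uv,prm=None):
    c=prm or camera_params(cam);K=np.array(c["intrinsics"]);k=np.array([c["k1"],0,0,0,0.])
    uv=np.array(uv,float).reshape(-1,2)
    s=cv2.undistortPoints(uv[:,None],K,k)[:,0]
    z=np.array([d[int(round(v)),int(round(u))] for u,v in uv])
    P=np.c_[s*z[:,None],z]; T=np.array(c["pose"]); return P@T[:3,:3].T+T[:3,3]
E
python3 - <<'E'
from h import *
s=get_state();print(s)
for c in("scene","side"):
    save(c,c+"1.png")
    print(c,np.round(camera_params(c)["pose"],2).tolist())
    for n in("knob_top","pad_top","door_push","cabinet","jar_mid","tumbler_a_mid","opener_mid","coasters","lime_bowl","shaker"):
        print(n,[(np.round(r["point"]).tolist(),round(r["conf"],2)) for r in tip_of(c,n)[:3]])
E
```

```text
{'time_s': 0.0, 'joints': array([-1.27622171,  0.33391414,  0.03988875,  1.46625662, -0.01334928,
        1.34326347, -0.05851227]), 'qvel': array([ 0.0032939 ,  0.00040196, -0.0003429 ,  0.000308  , -0.00095838,
        0.001244  , -0.00076781]), 'joint_efforts': array([-3.78097475e-04, -6.56346059e+01,  1.33505300e+00, -4.03831351e+01,
       -5.98726468e-02,  4.43353993e-02,  1.26991440e-04]), 'position': array([249.27949501, 599.85119238, 243.66452848]), 'tool_rot': array([ 0.30769978,  1.54877769, -0.31017891]), 'force': array([ 0.59198818, -0.07274486, -0.06496051]), 'moment': array([ 0.0115132 , -0.02756286, -0.02533001]), 'width': 1.000410551959381}
scene [[-0.04, 0.78, -0.62, 1438.22], [1.0, 0.03, -0.02, -16.21], [0.0, -0.62, -0.78, 1206.84], [0.0, 0.0, 0.0, 1.0]]
knob_top [([663.0, -34.0, 203.0], 0.62)]
pad_top [([671.0, 38.0, 196.0], 0.58)]
door_push [([556.0, -101.0, 149.0], 0.9)]
cabinet []
jar_mid [([699.0, 185.0, 62.0], 0.62)]
tumbler_a_mid [([806.0, 11.0, 169.0], 0.7), ([607.0, 201.0, 55.0], 0.68), ([619.0, -446.0, 1.0], 0.52)]
opener_mid [([714.0, -43.0, 175.0], 0.54)]
coasters [([805.0, 12.0, 168.0], 0.96), ([619.0, -442.0, 2.0], 0.21)]
lime_bowl [([368.0, 317.0, 4.0], 0.97)]
shaker []
side [[0.87, -0.37, 0.34, 156.83], [-0.5, -0.65, 0.58, -819.91], [0.01, -0.67, -0.74, 1113.08], [0.0, 0.0, 0.0, 1.0]]
knob_top [([668.0, -36.0, 211.0], 0.47)]
pad_top [([671.0, 36.0, 196.0], 0.62)]
door_push [([553.0, -103.0, 150.0], 0.96)]
cabinet [([368.0, 319.0, -2.0], 0.18)]
jar_mid [([698.0, 184.0, 60.0], 0.75)]
tumbler_a_mid [([604.0, 207.0, 49.0], 0.91)]
opener_mid [([708.0, -44.0, 174.0], 0.87)]
coasters [([806.0, 11.0, 170.0], 0.93)]
lime_bowl [([365.0, 321.0, -2.0], 0.84)]
shaker [([620.0, -446.0, -4.0], 0.58)]
```

View pics/scene1.png

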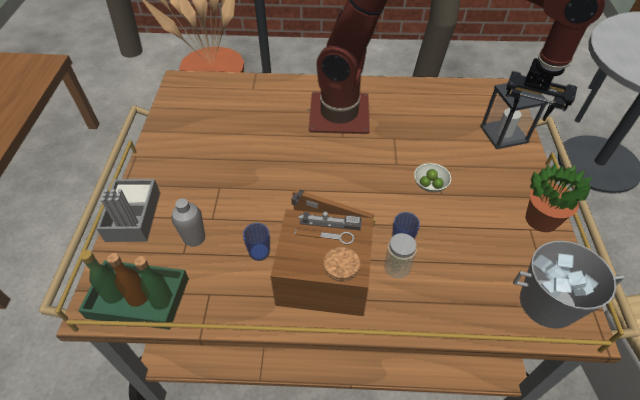

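View pics/side1.png

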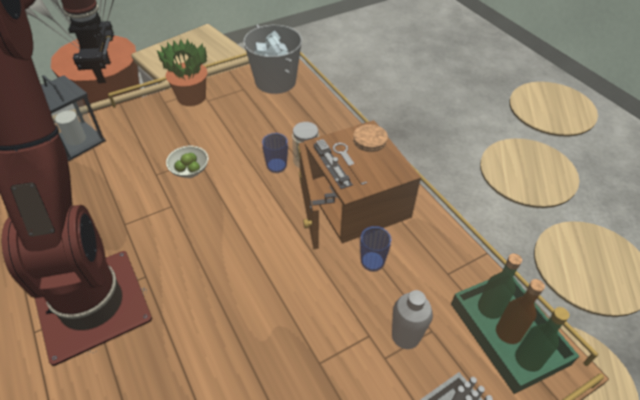

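The scene view shows the cabinet at pixels (275-375, 190-310). Its door is ajar towards the robot, the bolt is near (330,220), the coasters at (342,262), the tumblers at (258,240) and (405,228), and the jar at (400,255). The side view agrees. Next I'll fit the cabinet from depth.

```bash
python3 - <<'E'
from h import *
import itertools
for c in("scene","side"):
    p,d=read_camera(c)
    v,u=np.mgrid[0:400,0:640]; P=world(c,d,np.c_[u.ravel(),v.ravel()])
    ok=(d.ravel()>0)&(P[:,0]>500)&(P[:,0]<900)&(abs(P[:,1])<170)
    zz=P[ok][:,2]; zc=zz[(zz>160)&(zz<180)]; print(c,"top z",np.median(zc),len(zc))
    m=ok&(abs(P[:,2]-np.median(zc))<6)
    Q=P[m][:,:2]
    # cabinet frame fit: back & side edges & overall
    for x0 in range(540,880,20):
        q=Q[(Q[:,0]>=x0)&(Q[:,0]<x0+20)]
        if len(q)>5: print(x0,len(q),np.round([q[:,1].min(),q[:,1].max()],1))
    for y0 in range(-130,150,20):
        q=Q[(Q[:,1]>=y0)&(Q[:,1]<y0+20)]
        if len(q)>5: print('y',y0,len(q),np.round([q[:,0].min(),q[:,0].max()],1))
s=get_state();print(R.from_rotvec(s["tool_rot"]).as_matrix().round(3))
E
```

```text
scene top z 170.25787590150878 5840
540 28 [-135.4  -88.4]
560 96 [-132.5  -46.6]
580 123 [-123.9   11.7]
600 118 [-134.4   71.8]
620 210 [-151.8   96.7]
640 227 [-153.1   96.2]
660 344 [-154.1   95.8]
680 489 [-157.7   92.8]
700 503 [-158.5   92. ]
720 583 [-160.1   91. ]
740 512 [-162.3   88.5]
760 410 [-163.5   87.5]
780 401 [-166.1   87.1]
800 415 [-167.3   86.7]
820 477 [-169.7   83.9]
840 513 [-169.5   83.2]
860 56 [ 2.3 80.3]
y -130 563 [546.5 849.2]
y -110 496 [552.5 852. ]
y -90 482 [559.9 852.7]
y -70 507 [569.4 854.5]
y -50 476 [577.6 857. ]
y -30 332 [584.5 858.1]
y -10 278 [591.3 860.6]
y 10 258 [598.2 862.1]
y 30 271 [610.4 863.8]
y 50 478 [616.4 864.3]
y 70 502 [619.1 865.3]
y 90 52 [629.3 724.5]
side top z 168.883671897103 5218
540 77 [-136.7  -84.4]
560 139 [-125.1  -35.5]
580 136 [-135.6   21.1]
600 95 [-146.2   70.4]
620 375 [-154.1   99.6]
640 451 [-155.6  101.9]
660 239 [-155.6   98.8]
680 439 [-157.6   96.2]
700 467 [-159.9   93. ]
720 506 [-160.    96.1]
740 498 [-164.4   92. ]
760 395 [-164.    89.9]
780 326 [-167.    88.4]
800 302 [-166.7   85.6]
820 317 [-168.2   87.3]
840 131 [-162.6   80.6]
y -130 611 [542.7 843.5]
y -110 475 [547.3 847.2]
y -90 428 [558.9 848.2]
y -70 454 [565.  850.8]
y -50 437 [573.3 851.6]
y -30 338 [581.  853.1]
y -10 251 [588.3 854.1]
y 10 228 [595.4 759.7]
y 30 195 [602.  769.4]
y 50 241 [609.9 859. ]
y 70 315 [617.4 864.3]
y 90 72 [625.5 759.4]
[[-0.     0.384  0.923]
 [-0.     0.923 -0.384]
 [-1.    -0.    -0.   ]]
```

{"name": "step_arm", "arguments": {
  "deltas": [
    [[-0.3,0,0,0,-260,240,1],[-0.3,0,0,0,-260,240,1],[-0.3,0,0,0,-260,240,1],[-0.3,0,0,0,-260,240,1],[-0.3,0,0,0,-260,240,1],[-0.3,0,0,0,-260,240,1],[-0.3,0,0,0,-260,240,1],[-0.3,0,0,0,-260,240,1]]
  ],
  "squeeze": 20
}}

```text
time_s: 2.0
position: [373.8, 262.2, 245.1]
tool_rot: [0.08, 1.568, -0.08]
force: [-0.5, 0.7, 0.4]
width: 0.355
```

{"name": "step_arm", "arguments": {
  "deltas": [
    [[-0.015,0,0,30,-357,162,1],[-0.015,0,0,30,-357,162,1],[-0.015,0,0,30,-357,162,1],[-0.015,0,0,30,-357,162,1],[-0.015,0,0,30,-357,162,1],[-0.015,0,0,30,-357,162,1],[-0.015,0,0,30,-357,162,1],[-0.015,0,0,30,-357,162,1]]
  ]
}}

```text
time_s: 2.8
position: [499.7, -104.9, 214.9]
tool_rot: [0.062, 1.568, -0.062]
force: [1.0, 0.5, -0.1]
width: -0.001
```

```bash
python3 - <<'E'
from h import *
s=get_state();print(s["time_s"],s["position"],s["width"],s["force"]);print(R.from_rotvec(s["tool_rot"]).as_matrix().round(4))
E
```

```text
2.8 [ 499.70203992 -104.88363882  214.92259828] -0.0005519159918348066 [ 0.9697179   0.45100886 -0.09227082]
[[ 1.400e-03  7.930e-02  9.969e-01]
 [-1.000e-04  9.969e-01 -7.930e-02]
 [-1.000e+00 -0.000e+00  1.400e-03]]
```

{"name": "step_arm", "arguments": {
  "deltas": [
    [[0,0,0,50,-3,0,1],[0,0,0,51,-3,0,1],[0,0,0,51,-3,20,1],[0,0,0,51,-3,35,1],[0,0,0,51,-3,50,1],[0,0,0,51,-3,65,1],[0,0,0,51,-3,80,1],[0,0,0,51,-3,92,1]]
  ]
}}

```text
time_s: 3.6
position: [591.8, -111.2, 164.7]
tool_rot: [0.061, 1.57, -0.06]
force: [0.4, -0.4, 0.6]
width: 0.007
```

{"name": "step_arm", "arguments": {
  "deltas": [
    [[0,0,0,0,0,3,1],[0,0,0,0,0,6,1],[0,0,0,0,0,9,1],[0,0,0,0,0,11,1],[0,0,0,0,0,11,1]]
  ]
}}

```text
time_s: 4.1
position: [600.9, -113.6, 163.6]
tool_rot: [0.062, 1.571, -0.062]
force: [-3.8, 1.0, 2.4]
width: 0.006
```

{"name": "step_arm", "arguments": {
  "deltas": [
    [[0,0,0,0,0,1.5,1],[0,0,0,0,0,3,1],[0,0,0,0,0,3,1]]
  ]
}}

```text
time_s: 4.4
position: [601.1, -113.7, 163.4]
tool_rot: [0.064, 1.577, -0.061]
force: [-18.6, 3.2, 12.6]
width: -0.001
```

```bash
python3 - <<'E'
from h import *
s=get_state();print(s["position"],s["force"])
C=np.array([745,-37.]);yaw=-.086;c=np.array([[np.cos(yaw),np.sin(yaw)],[-np.sin(yaw),np.cos(yaw)]])
print(c@(s["position"][:2]-C))
for cam in("scene","side"):
    read_camera(cam)
    for n in("door_push","knob_top","pad_top"):
        for r in tip_of(cam,n)[:1]: print(cam,n,np.round(r["point"],1),(c@(np.array(r["point"])[:2]-C)).round(1),round(r["conf"],2))
E
```

```text
[ 601.14599489 -113.65566843  163.35202462] [-18.62681358   3.18471608  12.63954345]
[-136.73809652  -88.72857065]
scene door_push [ 611.  -121.2  150. ] [-126.3  -95.4] 0.59
scene knob_top [659.8 -34.5 202.2] [-85.1  -4.8] 0.72
scene pad_top [671.9  40.7 197.6] [-79.5  71.1] 0.55
side door_push [ 608.2 -115.3  148.8] [-129.6  -89.8] 0.72
side knob_top [ 619.3 -444.7   -1.3] [ -90.2 -417. ] 0.68
```

{"name": "step_arm", "arguments": {
  "deltas": [
    [[0,0,0,0,0,-25,1],[0,0,0,0,0,-28,1],[0,0,0,-50,0,-28,1],[0,0,0,-100,0,-28,1],[0,0,0,-120,40,-10,-0.08],[0,0,0,-120,85,20,-0.08],[0,0,0,-120,125,45,-0.08],[0,0,0,-120,134,55,-0.08]]
  ]
}}

```text
time_s: 5.6
position: [672.2, 23.0, 282.6]
tool_rot: [0.057, 1.57, -0.054]
force: [0.3, 0.2, -0.9]
width: 0.281
```

{"name": "step_arm", "arguments": {
  "deltas": [
    [[0,0,0,0,0,0,-0.08],[0,0,0,0,0,0,-0.08],[0,0,0,0,0,0,-0.08],[0,0,0,0,0,0,-0.08]]
  ]
}}

```text
time_s: 6.0
position: [669.5, 13.8, 284.1]
tool_rot: [0.064, 1.569, -0.063]
force: [-0.0, -0.4, -0.3]
width: 0.529
```

```bash
python3 - <<'E'
from h import *
s=get_state();print(s["position"],s["force"],s["width"]);print(R.from_rotvec(s["tool_rot"]).as_matrix().round(4))
T=R.from_rotvec(s["tool_rot"]).as_matrix()
prm=camera_params("wrist"); p,d=save("wrist","w1.png"); np.savez("w1.npz",d=d,K=prm["intrinsics"],k=prm["k1"],P=prm["pose"])
print(np.round(prm["pose"],2).tolist())
for n in("door_push","knob_top","pad_top"):
  for cam in("scene","side","wrist"):
        read_camera(cam)
        for r in tip_of(cam,n)[:1]: print(cam,n,np.round(r["point"],1),(T.T@(r["point"]-s["position"])).round(1),round(r["conf"],2))
E
```

```text
[669.51364941  13.83348163 284.11802066] [-0.01565022 -0.39973852 -0.32653863] 0.5292043970422962
[[ 6.000e-04  8.080e-02  9.967e-01]
 [ 2.000e-04  9.967e-01 -8.080e-02]
 [-1.000e+00  2.000e-04  6.000e-04]]
[[0.08, 0.96, 0.28, 591.32], [1.0, -0.08, -0.02, 20.76], [0.0, 0.28, -0.96, 423.72], [0.0, 0.0, 0.0, 1.0]]
scene door_push [ 611.8 -120.6  148.7] [ 135.4 -138.7  -46.7] 0.93
side door_push [ 605.3 -118.8  149.7] [ 134.4 -137.4  -53.4] 0.79
wrist door_push [ 609.5 -121.7  148.5] [ 135.6 -140.   -49. ] 0.79
scene knob_top [662.4 -37.3 206.1] [ 78.  -51.6  -3. ] 0.58
side knob_top [664.5 -35.5 210.5] [ 73.6 -49.6  -1.1] 0.56
wrist knob_top [663.  -35.4 206.5] [ 77.6 -49.6  -2.6] 0.56
scene pad_top [673.4  41.1 197.1] [87.  27.5  1.6] 0.53
side pad_top [670.7  37.1 196.3] [87.8 23.3 -0.8] 0.56
wrist pad_top [671.2  37.4 195.7] [88.4 23.6 -0.3] 0.88
```

View pics/w1.png

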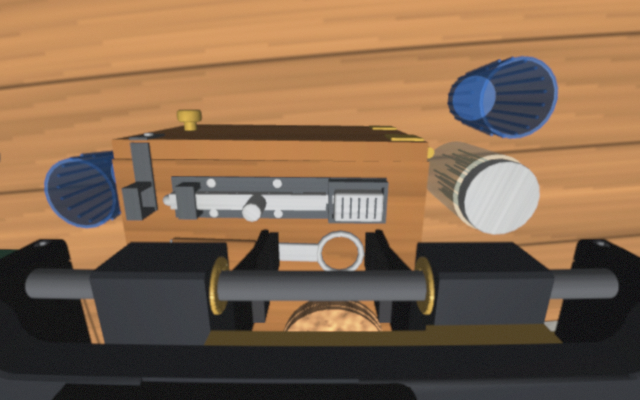

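The wrist view shows the door flush, with the keeper at (138,200) in line with the bolt. The knob is at (252,208), the pad at (359,206), and the fingers at (268,250) and (375,250). Next I'll measure the knob and pad from depth.

```bash
python3 - <<'E'
from h import *
s=get_state();T=R.from_rotvec(s["tool_rot"]).as_matrix()
z=np.load("w1.npz");prm=dict(intrinsics=z["K"],k1=float(z["k"]),pose=z["P"]);d=z["d"]
v,u=np.mgrid[165:240,150:400];uv=np.c_[u.ravel(),v.ravel()]
W=world("wrist",d,uv,prm);Q=(W-s["position"])@T
for nm,m in(("knob",(uv[:,0]<300)&(uv[:,0]>230)&(W[:,2]>203)&(W[:,2]<215)),("pad",(uv[:,0]>310)&(W[:,2]>191)&(W[:,2]<202))):
    q=Q[m];w=W[m];print(nm,len(q),"z",np.median(w[:,2]).round(1),"tool lo",np.percentile(q,3,0).round(1),"hi",np.percentile(q,97,0).round(1),"med",np.median(q,0).round(1),"world",np.median(w,0).round(1))
# keeper / strap heights and finger pixels
m=(W[:,2]>240);print(m.sum())
v,u=np.mgrid[225:330,230:420];W=world("wrist",d,np.c_[u.ravel(),v.ravel()],prm);Q=(W-s["position"])@T
f=(Q[:,0]>0)&(Q[:,0]<26)&(abs(Q[:,2])<15);print("fingers",f.sum(),"xmax",Q[f][:,0].max().round(1))
for sg in(-1,1):
    q=Q[f&(Q[:,1]*sg>0)]; print(np.percentile(q,2,0).round(1),np.percentile(q,98,0).round(1)) if len(q) else None
E
```

```text
knob 314 z 207.8 tool lo [ 74.4 -55.4  -9.3] hi [ 79.6 -43.3   2.4] med [ 75.8 -49.2  -3.8] world [662.3 -33.3 207.8]
pad 1448 z 195.5 tool lo [ 86.6   9.1 -12.7] hi [90.8 42.8  7.8] med [88. 26. -3.] world [668.9  41.6 195.5]
415
fingers 1077 xmax 22.9
[  0.3 -32.5 -12.8] [ 21.4 -23.7   5.3]
[  0.3  22.1 -12.5] [21.6 30.9  6. ]
```

{"name": "step_arm", "arguments": {
  "deltas": [
    [[0,0,0,15,4,0,-0.08],[0,0,0,45,4,0,-0.08],[0,0,0,62,4,0,-0.08],[0,0,0,62,4,0,-0.08],[0,0,0,62,4,0,-0.08]]
  ]
}}

```text
time_s: 7.45
position: [670.1, 19.5, 221.4]
tool_rot: [0.062, 1.571, -0.062]
force: [-0.1, -0.0, 0.5]
width: 0.54
```

{"name": "step_arm", "arguments": {
  "deltas": [
    [[0,0,0,2,0,0,-0.08],[0,0,0,4,0,0,-0.08],[0,0,0,6,0,0,-0.08],[0,0,0,6,0,0,-0.08]]
  ]
}}

```text
time_s: 7.85
position: [670.7, 19.3, 216.0]
tool_rot: [0.062, 1.569, -0.062]
force: [1.1, 0.8, 2.0]
width: 0.54
```

{"name": "step_arm", "arguments": {
  "deltas": [
    [[0,0,0,1.5,0,0,-0.08],[0,0,0,3,0,0,-0.08],[0,0,0,3,0,0,-0.08]]
  ]
}}

```text
time_s: 8.15
position: [670.6, 19.3, 212.8]
tool_rot: [0.062, 1.569, -0.062]
force: [2.4, 0.5, 4.5]
width: 0.541
```

{"name": "step_arm", "arguments": {
  "deltas": [
    [[0,0,0,1,0,0,-0.08],[0,0,0,2,0,0,-0.08],[0,0,0,2,0,0,-0.08]]
  ]
}}

```text
time_s: 8.45
position: [670.6, 19.3, 210.8]
tool_rot: [0.062, 1.569, -0.062]
force: [1.9, -0.8, 5.0]
width: 0.542
```

```bash
python3 - <<'E'
from h import *
prm=camera_params("wrist");save("wrist","w2.png")
for i in range(4):
    s=get_state();print(s["position"].round(2),s["force"].round(2),s["width"]); read_camera("wrist")
E
```

```text
[670.59  19.31 210.85] [2.4  0.64 4.66] 0.5404791021917327
[670.58  19.32 210.85] [2.82 0.06 5.8 ] 0.5411698123515616
[670.58  19.32 210.9 ] [1.82 0.37 4.75] 0.5398656869389575
[670.61  19.31 210.9 ] [ 2.86 -0.18  4.84] 0.541997707646456
```

View pics/w2.png

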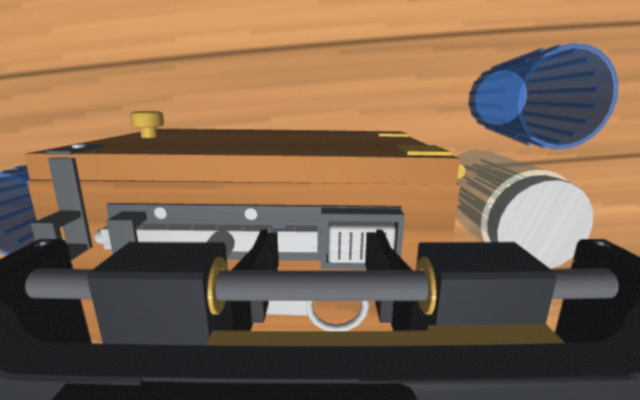

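The catch is about 6 mm down at about 5 N. The left finger at (265,270) stands behind the knob at (215,245), and the right finger is on the pad at (380,260). Now I'll slide the bolt, opening the jaws as I go so the pad finger stays on the pad.

{"name": "step_arm", "arguments": {
  "deltas": [
    [[0,0,0,0.2,-1.5,0,-0.12],[0,0,0,0.2,-3,0,-0.16],[0,0,0,0.2,-4.5,0,-0.2],[0,0,0,0.2,-6,0,-0.24],[0,0,0,0.2,-7.5,0,-0.28],[0,0,0,0.2,-9,0,-0.32],[0,0,0,0.2,-10,0,-0.35],[0,0,0,0.2,-11,0,-0.38]]
  ]
}}

```text
time_s: 9.5
position: [669.4, 10.1, 210.5]
tool_rot: [0.062, 1.57, -0.059]
force: [0.3, 5.3, 5.4]
width: 0.681
```

{"name": "step_arm", "arguments": {
  "deltas": [
    [[0,0,0,0,-1.5,0,-0.42],[0,0,0,0,-3,0,-0.46],[0,0,0,0,-4.5,0,-0.5],[0,0,0,0,-6,0,-0.54],[0,0,0,0,-7,0,-0.57],[0,0,0,0,-8,0,-0.6],[0,0,0,0,-8,0,-0.6]]
  ]
}}

```text
time_s: 10.2
position: [668.7, 2.4, 210.5]
tool_rot: [0.062, 1.57, -0.059]
force: [0.3, 4.8, 6.3]
width: 0.796
```

```bash
python3 - <<'E'
from h import *
save("wrist","w3.png");s=get_state();print(s["position"].round(2),s["force"].round(2),s["width"])
for cam in("scene","side","wrist"):
    read_camera(cam)
    for n in ("knob_top","pad_top"):
        for r in tip_of(cam,n)[:1]: print(cam,n,np.round(r["point"],1),round(r["conf"],2))
E
```

```text
[668.7    2.36 210.49] [-0.6   3.78  6.15] 0.7954572104625782
scene knob_top [660.8 -45.7 205.8] 0.66
scene pad_top [669.2  41.6 188.5] 0.51
side knob_top [663.9 -51.8 210.3] 0.61
side pad_top [670.7  37.2 188.9] 0.52
wrist knob_top [661.8 -48.3 209.1] 0.84
wrist pad_top [665.9  39.  190.9] 0.8
```

View pics/w3.png

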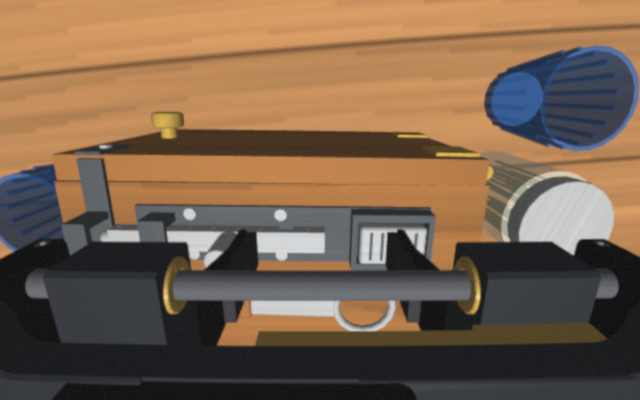

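The bolt is on its way, about 13 mm out, and entering the keeper. I'll continue to the stop.

{"name": "step_arm", "arguments": {
  "deltas": [
    [[0,0,0,0,-2,0,-0.62],[0,0,0,0,-4,0,-0.65],[0,0,0,0,-6,0,-0.68],[0,0,0,0,-7.5,0,-0.7],[0,0,0,0,-9,0,-0.7],[0,0,0,0,-9,0,-0.7]]
  ]
}}

```text
time_s: 11.3
position: [667.9, -6.6, 210.5]
tool_rot: [0.063, 1.57, -0.059]
force: [0.0, 4.4, 6.1]
width: 0.851
```

{"name": "step_arm", "arguments": {
  "deltas": [
    [[0,0,0,0,-1,0,-0.7],[0,0,0,0,-2,0,-0.7],[0,0,0,0,-3,0,-0.7],[0,0,0,0,-3,0,-0.7]]
  ]
}}

```text
time_s: 11.7
position: [667.8, -8.4, 210.5]
tool_rot: [0.063, 1.57, -0.057]
force: [0.5, 7.8, 6.8]
width: 0.85
```

{"name": "step_arm", "arguments": {
  "deltas": [
    [[0,0,0,0,-1,0,-0.7],[0,0,0,0,-2,0,-0.7],[0,0,0,0,-2,0,-0.7]]
  ]
}}

```text
time_s: 12.0
position: [667.8, -8.6, 210.6]
tool_rot: [0.063, 1.57, -0.054]
force: [-1.7, 11.9, 7.0]
width: 0.844
```

```bash
python3 - <<'E'
from h import *
s=get_state();print(s["position"].round(2),s["force"].round(2),s["width"])
for cam in("scene","side","wrist"):
    read_camera(cam)
    for n in ("knob_top","pad_top"):
        for r in tip_of(cam,n)[:1]: print(cam,n,np.round(r["point"],1),round(r["conf"],2))
E
```

```text
[667.75  -8.63 210.6 ] [-1.66 11.9   7.02] 0.8441138977903866
scene knob_top [662.1 -60.4 204.7] 0.43
scene pad_top [696.1 186.4  60.8] 0.52
side knob_top [663.4 -60.8 210.1] 0.66
side pad_top [670.2  37.6 188.7] 0.44
wrist knob_top [661.4 -61.5 208.5] 0.64
wrist pad_top [668.7  41.1 188.3] 0.63
```

{"name": "step_arm", "arguments": {
  "deltas": [
    [[0,0,0,-4,0,0,-0.7],[0,0,0,-8,0,0,-0.7],[0,0,0,-11,0,0,-0.7],[0,0,0,-11,4,0,-0.7],[0,0,0,-11,9,0,-0.7],[0,0,0,-35,9,0,-0.7],[0,0,0,-80,9,0,-0.7],[0,0,0,-90,9,0,-0.7]]
  ]
}}

```text
time_s: 13.25
position: [669.4, -5.5, 304.9]
tool_rot: [0.062, 1.565, -0.063]
force: [0.6, -1.2, 0.9]
width: 0.854
```

{"name": "step_arm", "arguments": {
  "deltas": [
    [[0,0,0,0,0,0,-0.7],[0,0,0,0,0,0,-0.7],[0,0,0,0,0,0,-0.7],[0,0,0,0,0,0,-0.7]]
  ]
}}

```text
time_s: 13.65
position: [667.8, -4.5, 298.8]
tool_rot: [0.062, 1.572, -0.062]
force: [0.1, 0.9, 0.2]
width: 0.852
```

```bash
python3 - <<'E'
from h import *
s=get_state();print(s["time_s"],s["position"].round(2),s["force"].round(2))
T=R.from_rotvec(s["tool_rot"]).as_matrix()
prm=camera_params("wrist");p,d=save("wrist","w4.png")
v,u=np.mgrid[150:240,60:430];uv=np.c_[u.ravel(),v.ravel()];W=world("wrist",d,uv,prm)
m=(W[:,2]>203)&(W[:,2]<215)&(abs(W[:,0]-663)<14)&(abs(W[:,1]+60)<20);print("knob",m.sum(),np.median(W[m],0).round(1))
m=(W[:,2]>180)&(W[:,2]<205)&(abs(W[:,0]-669)<10)&(abs(W[:,1]-41)<15);print("pad",m.sum(),np.median(W[m],0).round(1))
for cam in("scene","side","wrist"):
    read_camera(cam)
    for n in ("knob_top","pad_top","door_push"):
        for r in tip_of(cam,n)[:1]: print(cam,n,np.round(r["point"],1),round(r["conf"],2))
E
```

```text
13.65 [667.81  -4.5  298.84] [0.15 0.88 0.24]
knob 281 [660.1 -59.3 207.7]
pad 1018 [668.   41.4 195.7]
scene knob_top [660.5 -58.8 205.5] 0.66
scene pad_top [672.5  40.7 197.8] 0.59
scene door_push [ 612.5 -121.5  149.5] 0.95
side knob_top [662.4 -61.9 212.2] 0.64
side pad_top [670.7  36.9 194.7] 0.63
side door_push [ 606.7 -118.8  147.8] 0.64
wrist knob_top [662.  -62.8 209.8] 0.76
wrist pad_top [668.3  37.2 197. ] 0.58
wrist door_push [ 611.8 -119.4  147.8] 0.74
```

View pics/w4.png

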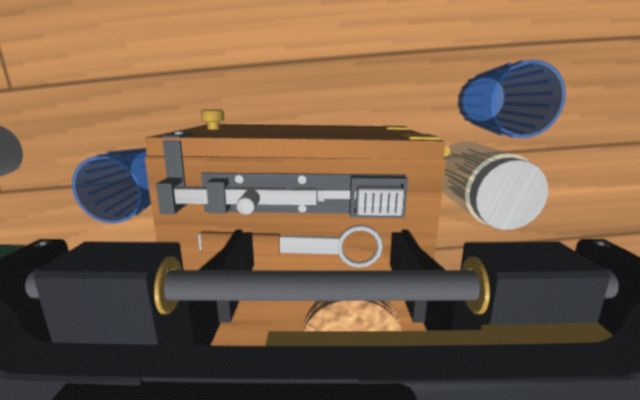

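The wrist view shows the bolt through the keeper at (165,195), with the knob against the strap at (245,205) and the door flush. By depth the knob moved 26.0 mm, and the pad is back up at z 195.7 (195.5 at the start).

```bash
python3 -c "
from workcell import *
print(close_job())"
```

```text
the job is handed in; nothing more can be done
None
```

The cabinet is ready for wheeling: the door is shut and the bolt is fully home through the keeper, with the catch sprung up behind it. I handed the job in about 14 s into the 45 s limit.

- **Door:** I pushed it with closed fingertips until it stopped, peaking at about 19 N. The fingers stopped about 2 mm past where I expected the shut face, within my error in locating the cabinet. The last picture shows it flush.
- **Bolt:** One fingertip held the catch about 6–7 mm down while the other pushed the knob to its stop, where 12 N moved it no further. By wrist-camera depth the knob moved 26.0 mm, which is full travel.
- **Catch:** After I let go, the press pad came back to z = 195.7 mm, against 195.5 mm at the start. That means the catch is fully up. I did not see the tooth itself.
- **Other items:** I picked up and touched none of them. The last wrist picture shows the jar, tumblers, opener and coasters apparently undisturbed. The bowl and shaker were not rechecked, but the arm passed well clear of them.

The robot was clear of everything at the end, reading about 1 N, which is noise. In the last checks the network points for the knob, pad and door agreed to about 6 mm. One earlier side-camera reading put the knob on the shaker; I ignored it.

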